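# Draw the blued blank home in the drilling jig and pin it

### The arm

A 6-joint arm with a two-finger parallel gripper is mounted at the origin on a cart in front of the work surface, level with it; the furniture and walls round the work are solid. World frame = base frame: x ahead of the robot, y to its left, z up, the work surface at z = 0. Lengths are in m, angles in rad, forces in N, time in s.
With the tool pointing down it reaches from about 0.425 to 0.95 m from the base axis. Payload 3.5 kg.
Tool frame: the origin (TCP) lies between the finger pads; the fingertips stand 17 mm ahead of it and the grasp point (between the pads) lies 2 mm behind it (ctrl.tip_reach is the distance from the TCP to the fingertips, in m); z points along the fingers, y is the direction in which the jaws open and shut (so a half turn about z gives the same grasp; the last joint's range is limited). The gripper opens to 85 mm and grips with 20 to 120 N. Pads are 22 mm wide; open, the fingers measure 114 mm over their backs; the gripper's body (76 mm by 85 mm) begins 54 mm behind the grasp point. The pads swing forward as they close: fully open they stand 13 mm farther back than shut.
Start: joints at [1.136, 0.286, 1.577, -0, 1.279, -0.15], TCP at [0.19, 0.648, 0.211] pointing down, gripper open.
Joint ranges: [-2.77, 2.77], [-0.9, 2.22], [0.21, 2.48], [-1.53, 4.67], [0.24, 2.81], [-2.84, 2.84]. Speed limits (rad/s): [2.79, 2.79, 3.14, 3.14, 3.14, 3.14].

### API

Orientations are given as a unit quaternion [x, y, z, w].
In Python, from plant import monitor, imaging, workorder, ctrl gives the robot as it stands.
- The arm moves only by the tool send_rows, never from a script. Its argument "rows" is a list of rows, each a list of 4 numbers: the shift along the world's x, y, z normalised to -1 to 1, where 1 is 0.3 m, then the turn about the world's z normalised to -1 to 1, where 1 is 360 degrees. A call has 1 to 20 rows; each row is the pose to reach, as a shift and turn from the pose commanded when the call began, turning the shorter way round; what a row does not reach only later rows make up. A row lasts 1/8 s, in which the tool goes at most 62.5 mm and 10.7 degrees, less where a joint would pass 70% of its speed; a pose out of reach is approached as far as the arm can. A call with a number of a shift or a turn outside -1 to 1 is refused whole. A call with a gripper value outside its range is refused whole. "jaw" is the closure, from 0 (fully open) to 1 (shut), set as the call begins (left out, the last holds). The fingers move at their own pace and stop on an object; "newtons" is the grip in N (left out, the last holds). Time passes only in rows, so rows that repeat a pose let the fingers close. It gives the time, the measured TCP pose, the force and the opening at its end, in the units of the state.
- monitor.get_state(): the state, without advancing time (a new reading comes with each control period).
- imaging.read_camera(name): name is "scene" or "top"; returns the picture (420x560x3 uint8, red, green, blue); there is no depth.
- imaging.calibration(name): a dict with "intrinsics" (3x3 intrinsics, pixels), "cam_to_world" (4x4, takes a point from camera to world coordinates). Camera axes: x right, y up, looking along -z (the intrinsics and any distortion apply to the point x, -y, -z); pixel columns grow to the right and rows downward; lengths in m; the calibration is good to about 2 mm. A picture is of the moment at which its call begins. calibration takes no time and is no camera call.
- workorder.sign_off(): hands the job in, once; it reports no verdict.
The state is a dict: "time": time; "qpos": joint angles; "dq": joint speeds; "joint_efforts": joint torques, N m; "eef_pos": TCP position; "tcp_rot": TCP orientation; "contact_force": force on the tool from outside, world axes, zero at the start; "wrist_torque": the same for the moment, N m; "opening": opening from 0.0 (shut) to 1.0 (fully open).
Only numpy, scipy, OpenCV 4.12 (cv2) and the standard library are available. Lean on these libraries where they do the work, as an engineer would, in place of code of your own. Each camera call takes 0.05 s, during which the arm holds its last target.

### The job

The blue-coated steel plate lies in the channel of the drilling jig. It has no edge you can get hold of, so press on top of it with the closed fingertips and drag it along the channel, up the shallow brass packing wedge, until it is fully home against the red stop; touch down slowly and press gently all the time, since a knock or hard pressing marks the coating. Then take the black-headed locking pin from its wooden block and put it fully down into the jig's hole behind the plate, let go, and leave the other things on the table where they are.

Things in the scene. Friction and masses are not known exactly. Their poses are not given: they have to be found in the camera images.
- jig: Fixed steel jig 196 (x) x 135 (y) mm. Origin: 24 mm below the channel floor, mid length and width; z up; -x runs to the red stop, +x to the rear wall. Channel: x -84 to +84, y -51.5 to +51.5 mm; walls 13 mm high; floor 30 to 37 mm above the table. On the floor before the stop a brass packing wedge (5 degree ramp) lifts the plate's front edge by 0.8 to 3.3 mm as it comes home; how much is not measured
- jig_hole (a point): Mouth of the jig's pin hole, on the channel floor at jig x = +34.5 mm, y = 0. Round hole 15 mm wide, 20 mm deep. The plate covers it until the plate is drawn home
- plate: Blue steel plate 110 (x) x 100 (y) x 8 mm, 0.57 to 0.77 kg, 1.5 mm play to each rail. Origin: centre of its underside; axes as the jig's. Starts flat, 45 to 55 mm short of home; home (touching the stop) its origin is at jig x = -29 mm. Rigid: touch down at 10 mm/s or less; 1 mm is 10 N or more. Slides if pressed with 12 to 18 N (with much less the fingers slip); sliding under over 30 N, or a 60 N knock, marks it
- pin_centre (a point): Middle of the locking pin, 33 mm above its tip. Pin 66 mm long, 60 g: steel shank 12 mm thick for the lower 38 mm, tapered at the tip; above it a black round head 22 mm thick, 28 mm high, to be gripped from above. Starts upright and loose in the wooden block, tip 8 mm above the table, underside of the head 16 mm above the block's top
- pin_tip (a point): Lower end of the locking pin, on its axis; z is the pin's axis, up. Fully down in the jig the tip is 20 mm below the channel floor
- pin_block: Fixed light wooden block 62 x 62 x 30 mm with the pin's hole (15 mm wide) in the middle of its top. Origin: centre of its underside
- block_small: Bystander: loose brown wooden block 71 x 99 x 42 mm. Origin: centre of its underside
- bolt: Bystander: loose steel bolt standing on its head, 29 mm wide, 70 mm high. Origin: centre of its underside
- tube_offcut: Bystander: loose rusty square tube offcut, 89 x 115 x 40 mm. Origin: centre of its underside
- pencil: Bystander: loose red carpenter pencil lying, 166 mm long, 10 mm thick. Origin: centre of its underside

How it is judged:
On the way:
1. the plate is home against the red stop (within 2.5 mm) and lies down in the channel (x of plate in the frame of jig below -0.0265 m and z of plate in the frame of jig below 0.029 m), for 0.2 s.
At the end, for the whole second after the job is handed in: The plate lies down in the channel (on floor and wedge, centre raised less than 5 mm and tilted less than 3.4 degrees) within 2.5 mm of the red stop, and the pin stands upright (within 11 degrees) in the jig's hole, its tip more than 15 mm below the channel floor; both at rest and released (all of step 1 and angle between plate's own z axis and vertical below 0.06 rad and z of pin_tip in the frame of jig_hole below -0.015 m and horizontal distance between pin_centre and jig_hole below 0.008 m and angle between pin_tip's own z axis and vertical below 0.2 rad and linear speed of plate below 0.01 m/s); the robot touches nothing.
It fails at once if the robot pressed on the plate with more than 30 N while the plate was sliding (faster than 5 mm/s) (contact force between any of the fingers, the arm and plate above 30 N and linear speed of plate above 0.005 m/s).
It fails at once if the robot knocked or pressed on the plate with more than 60 N (contact force between any of the fingers, the arm and plate above 60 N).
It fails at once if the plate was lifted out of the channel (z of plate in the frame of jig above 0.04 m).
It fails at once if a bystander was moved more than 20 mm (distance of any of block_small, bolt, tube_offcut, pencil from where it was at the start of the episode above 0.02 m).
It also fails if it takes over 72 s, if anything falls off the work surface, if the arm or the gripper's body presses on something with over 40 N, if the wrist force passes 120 N, or if a joint passes its speed limit or range.

## Working session

There is one attempt and no reset: what is moved stays moved. The work goes in short steps, Python scripts to look and compute and a tool call to move; the robot and the scene stay as the last step left them, time stands still between calls to the robot, and variables do not carry over. Pictures are saved under pics/ and viewed, and the job is handed in when it is done.

Besides the shell and the picture viewer there is one more tool, called after ">>>" as name(argument=value, ...), one argument or row to a line, values as JSON. send_rows: Moves the arm, as the interface text tells. Scaled input: -1 to 1 covers 0.3 m each way for a shift and 360 degrees each way for a turn. Its arguments: {"type":"object","properties":{"rows":{"type":"array"},"jaw":{"type":"number"},"newtons":{"type":"number"}},"required":["rows"]}

```bash
mkdir -p pics; ls; python3 - <<'E'
from plant import monitor, imaging, workorder, ctrl
import cv2
print(monitor.get_state()); print(ctrl.tip_reach)
for n in("scene","top"):
    c=imaging.calibration(n);print(n,c)
    cv2.imwrite(f"pics/{n}0.png",imaging.read_camera(n)[:,:,::-1])
E
```

```text
pics
{'time': 0.0, 'qpos': array([ 1.13599959e+00,  2.87180875e-01,  1.57816977e+00, -2.33860123e-05,
        1.27861450e+00, -1.50006312e-01]), 'dq': array([ 0.00062586, -0.00077163,  0.00120544,  0.00056711,  0.00287936,
        0.0015938 ]), 'joint_efforts': array([ 7.56440950e-04, -4.05992639e+01, -2.92619956e+01, -8.47392539e-05,
        5.99152714e-03, -2.72431225e-05]), 'eef_pos': array([0.18932647, 0.64716957, 0.20984102]), 'tcp_rot': array([ 1.41911043e-01,  9.89878704e-01, -1.13912292e-03, -3.31220629e-04]), 'contact_force': array([ 0.40281951,  0.38766465, -0.4449099 ]), 'wrist_torque': array([-0.01610739,  0.07045077, -0.02868812]), 'opening': 0.9973380318229019}
0.017
scene {'intrinsics': array([[486.79354545,   0.        , 279.48039523],
       [  0.        , 486.79354545, 205.94573124],
       [  0.        ,   0.        ,   1.        ]]), 'cam_to_world': array([[ 0.89793612,  0.20095742, -0.39156972,  0.19271177],
       [-0.4393784 ,  0.4611199 , -0.77091832, -0.83559106],
       [ 0.02563883,  0.86428268,  0.50235257,  0.65164819],
       [ 0.        ,  0.        ,  0.        ,  1.        ]])}
top {'intrinsics': array([[398.15661891,   0.        , 283.58171198],
       [  0.        , 398.15661891, 207.34133452],
       [  0.        ,   0.        ,   1.        ]]), 'cam_to_world': array([[-0.16398744,  0.96621076, -0.19885899,  0.42579978],
       [-0.98645609, -0.16134267,  0.02954547,  0.09993285],
       [-0.00353729,  0.20101074,  0.97958265,  1.11600787],
       [ 0.        ,  0.        ,  0.        ,  1.        ]])}
```

View pics/scene0.png

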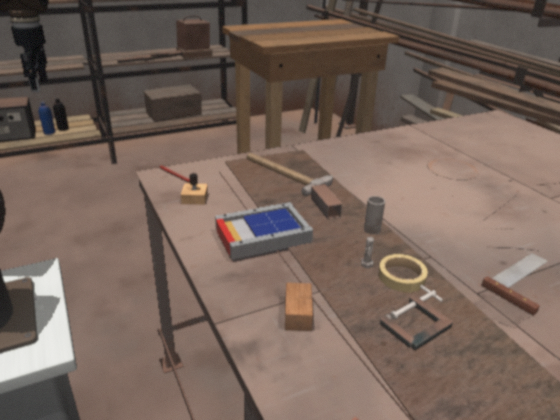

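View pics/top0.png

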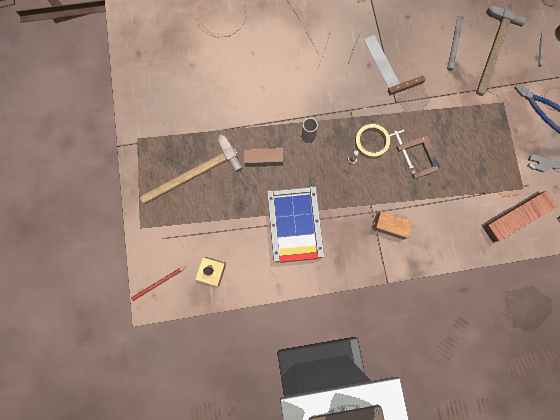

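```bash
python3 - <<'E'
import cv2
a=cv2.imread('pics/top0.png')[60:270,150:420]
cv2.imwrite('pics/top0c.png',cv2.resize(a,None,fx=2.8,fy=2.8,interpolation=cv2.INTER_CUBIC))
a=cv2.imread('pics/scene0.png')[60:330,100:400]
cv2.imwrite('pics/scene0c.png',cv2.resize(a,None,fx=2.2,fy=2.2,interpolation=cv2.INTER_CUBIC))
E
```

```text
(no output)
```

View pics/top0c.png

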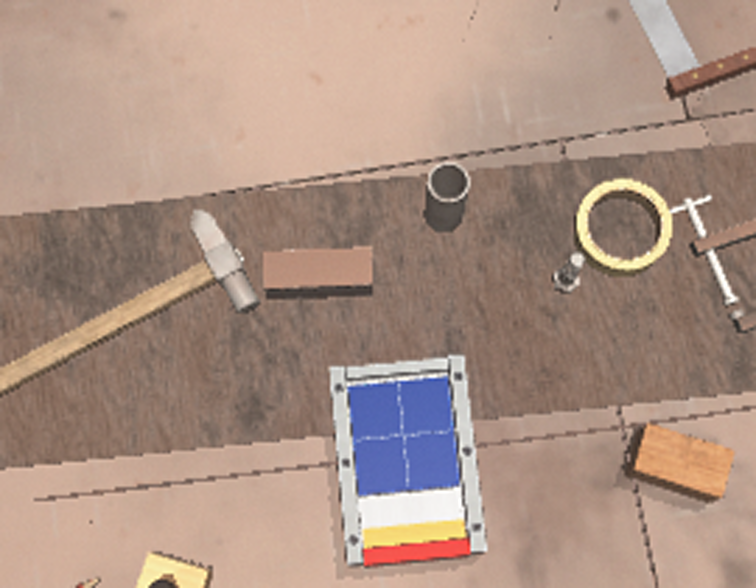

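View pics/scene0c.png

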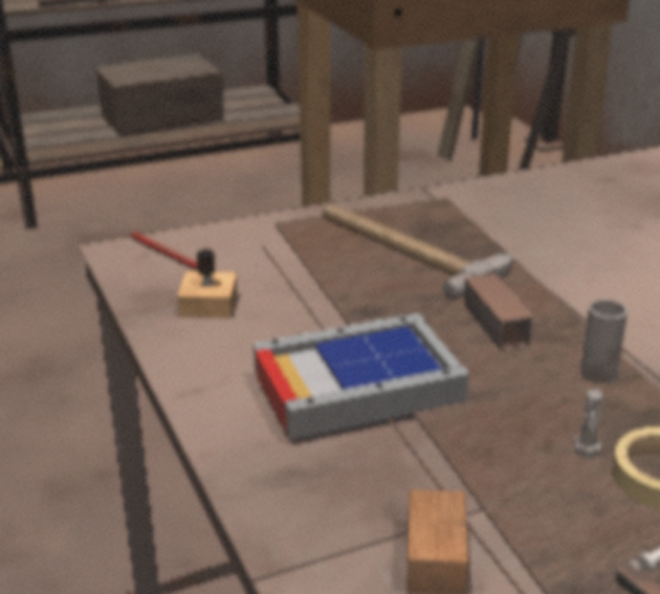

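```bash
python3 - <<'E'
import cv2
a=cv2.imread('pics/top0.png')[180:270,260:335]
cv2.imwrite('pics/t1.png',cv2.resize(a,None,fx=6.6,fy=6.6,interpolation=cv2.INTER_CUBIC))
a=cv2.imread('pics/scene0.png')[195:265,205:320]
cv2.imwrite('pics/s1.png',cv2.resize(a,None,fx=6.5,fy=6.5,interpolation=cv2.INTER_CUBIC))
a=cv2.imread('pics/top0.png')[245:300,185:240]
b=cv2.imread('pics/scene0.png')[165:210,165:220]
cv2.imwrite('pics/p1.png',cv2.hconcat([cv2.resize(a,(400,400),interpolation=cv2.INTER_CUBIC),cv2.resize(b,(400,400*45//55+0),interpolation=cv2.INTER_CUBIC).copy() if 0 else cv2.copyMakeBorder(cv2.resize(b,(400,327),interpolation=cv2.INTER_CUBIC),0,73,0,0,cv2.BORDER_CONSTANT)]))
E
```

```text
(no output)
```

View pics/t1.png

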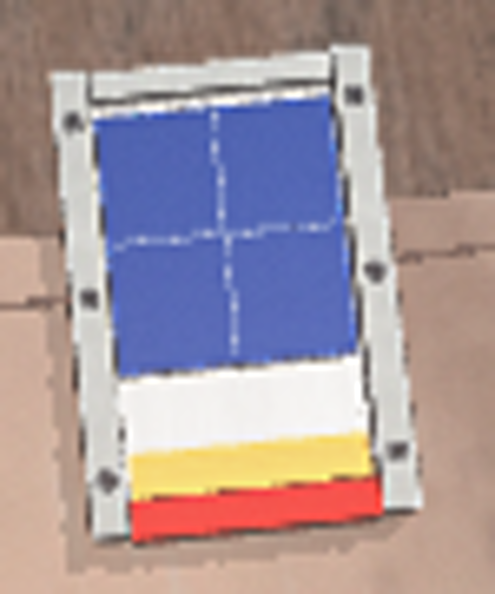

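View pics/s1.png

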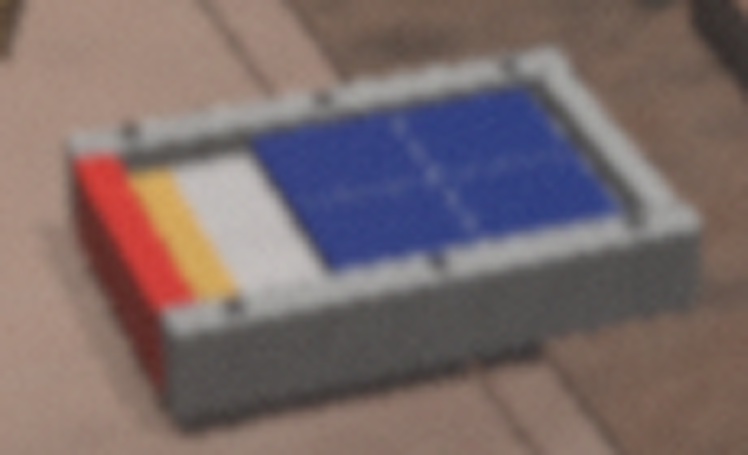

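View pics/p1.png

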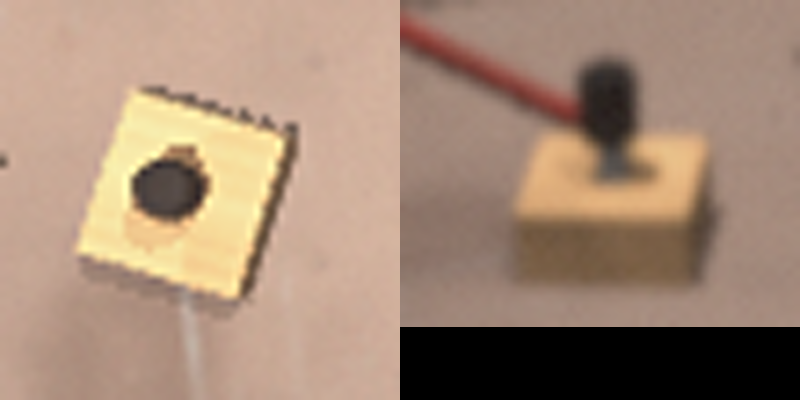

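```bash
cat > h.py <<'E'
from plant import monitor, imaging, workorder, ctrl
import numpy as np, cv2
from scipy.optimize import least_squares
C={n:imaging.calibration(n) for n in("scene","top")}
def proj(n,P):
    c=C[n];P=np.atleast_2d(P);T=np.linalg.inv(c["cam_to_world"])
    p=P@T[:3,:3].T+T[:3,3]; p=p*[1,-1,-1]
    q=p@c["intrinsics"].T
    return q[:,:2]/q[:,2:]
def px(l,s,o): return (np.array(l,float)+.5)/s-.5+np.array(o)
def ray(n,uv,z):
    c=C[n];d=np.linalg.solve(c["intrinsics"],[uv[0],uv[1],1])*[1,-1,-1]
    M=c["cam_to_world"];d=M[:3,:3]@d;o=M[:3,3];return o+d*(z-o[2])/d[2]
def j2w(p,x,y,a): 
    p=np.array(p,float);c,s=np.cos(a),np.sin(a)
    o=p.copy();o[:,0]=x+c*p[:,0]-s*p[:,1];o[:,1]=y+s*p[:,0]+c*p[:,1];return o
E
cat > fit.py <<'E'
from h import *
tc=px([(52,73),(369,46),(423,508),(95,540)],6.6,(260,180))
sc=px([(560,50),(700,215),(170,325),(70,145)],6.5,(205,195))
tp=px([(95,118),(332,95),(357,355),(120,375)],6.6,(260,180))
sp=px([(250,143),(535,88)],6.5,(205,195))
J=np.array([(.098,.0675),(.098,-.0675),(-.098,-.0675),(-.098,.0675)])
Pl=np.array([(.055,.05),(.055,-.05),(-.055,-.05),(-.055,.05)])
def res(v,full=False):
    x,y,a,f,dx,dy,b=v[:7]
    A=j2w(np.c_[J,np.full(4,f+.013)],x,y,a)
    B=j2w(np.c_[Pl,np.full(4,f+.008)],dx,dy,b); B=j2w(B,x,y,a)
    os=v[7:9]; 
    r=np.concatenate([proj("top",A)-tc,proj("scene",A)+os-sc,proj("top",B)-tp,proj("scene",B[[3,0]])+os-sp])
    return r if full else np.r_[r.ravel(),os/1.0,b*100]
s=least_squares(res,[.4,.08,0,.033,.018,0,0,0,0])
np.set_printoptions(precision=4,suppress=True)
print(s.x,np.degrees(s.x[2])); print(np.round(res(s.x,True),1).T)
bt=px([(135,90),(293,128),(240,298),(80,255)],400/55,(185,245))
W=np.array([ray("top",p,.03) for p in bt]);print("block",W.mean(0),np.linalg.norm(np.roll(W,-1,0)-W,axis=1), np.degrees(np.arctan2(*(W[1]-W[0])[:2])))
bs=px([(147,133),(310,137),(293,218),(117,220)],400/55,(165,165))
W=np.array([ray("scene",p,.03) for p in bs]);print("block s",W.mean(0),np.linalg.norm(np.roll(W,-1,0)-W,axis=1))
print("head",ray("top",px([(170,188)],400/55,(185,245))[0],.070))
E
python3 fit.py
```

```text
[ 0.5952  0.0444 -0.0722  0.0311  0.0236  0.0001 -0.0016  0.8507 -0.1731] -4.138896742205205
[[-0.3  0.1 -0.1 -0.6 -0.6  0.8  0.4 -0.7  0.2  0.1  0.5 -0.1  0.5 -1.2]
 [-0.1 -0.4  0.2  0.  -0.4  1.6  1.3 -1.6 -0.3 -0.  -0.3 -0.  -0.8  0. ]]
block [0.5059 0.291  0.03  ] [0.0611 0.0646 0.0617 0.0632] -157.2175611705755
block s [0.5082 0.2919 0.03  ] [0.0613 0.0632 0.0628 0.0678]
head [0.5054 0.2897 0.07  ]
```

>>> send_rows(
  rows=[
    [0.05, -0.07, 0, 0.003],
    [0.18, -0.24, -0.02, 0.01],
    [0.3, -0.4, -0.06, 0.02],
    [0.42, -0.57, -0.1, 0.03],
    [0.54, -0.74, -0.14, 0.034],
    [0.66, -0.9, -0.18, 0.034],
    [0.7333, -1, -0.2, 0.034],
    [0.7333, -1, -0.2, 0.034],
  ],
  jaw=1,
  newtons=60,
)

```text
time: 1.1
eef_pos: [0.4103, 0.3455, 0.1501]
tcp_rot: [0.038, 0.999, -0.001, -0.001]
contact_force: [-1.3, -0.3, 0.2]
opening: 0.004
```

>>> send_rows(
  rows=[
    [0.05, -0.07, 0, 0],
    [0.18, -0.24, -0.02, 0],
    [0.3, -0.4, -0.06, 0],
    [0.42, -0.57, -0.1, 0],
    [0.54, -0.74, -0.14, 0],
    [0.66, -0.9, -0.18, 0],
    [0.7333, -1, -0.2, 0],
    [0.7333, -1.02, -0.2, 0],
    [0.7333, -1, -0.2, 0],
  ],
)

```text
out of range; nothing moved
```

>>> send_rows(
  rows=[
    [0.05, -0.07, 0, 0],
    [0.18, -0.24, -0.02, 0],
    [0.3, -0.4, -0.06, 0],
    [0.42, -0.57, -0.1, 0],
    [0.54, -0.74, -0.14, 0],
    [0.66, -0.9, -0.16, 0],
    [0.7333, -0.99, -0.18, 0],
    [0.7333, -1, -0.18, 0],
    [0.7333, -1, -0.18, 0],
  ],
)

```text
time: 2.22
eef_pos: [0.629, 0.049, 0.0969]
tcp_rot: [0.035, 0.999, 0.0, -0.001]
contact_force: [-0.6, 0.9, -0.6]
opening: 0.0
```

```bash
python3 - <<'E'
from h import *
cv2.imwrite("pics/s2.png",imaging.read_camera("scene")[120:320,150:400,::-1].repeat(3,0).repeat(3,1))
print(monitor.get_state())
E
```

```text
{'time': 2.275, 'qpos': array([-8.25030881e-02,  3.04084903e-01,  1.77459951e+00,  5.09090018e-04,
        1.06368875e+00, -1.58381080e+00]), 'dq': array([ 0.00973949, -0.01057398,  0.00409826, -0.00249222, -0.00153563,
       -0.00155757]), 'joint_efforts': array([-5.99687733e-01, -3.81307983e+01, -2.66218811e+01, -1.85589673e-02,
       -1.00031824e-02,  5.55810002e-04]), 'eef_pos': array([0.62885688, 0.049364  , 0.09715049]), 'tcp_rot': array([ 3.48609439e-02,  9.99392072e-01,  2.40840197e-04, -3.79186358e-04]), 'contact_force': array([-0.57732296,  0.21261454,  0.54649954]), 'wrist_torque': array([-0.00641939,  0.08346878,  0.02172557]), 'opening': -0.002729059149214606}
```

View pics/s2.png

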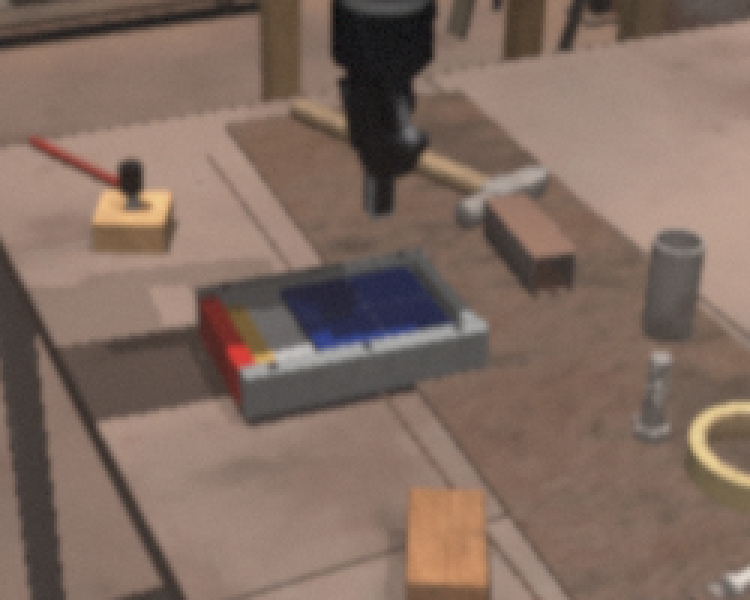

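>>> send_rows(
  rows=[
    [0, -0.01, -0.03, 0],
    [0, -0.022, -0.06, 0],
    [0, -0.022, -0.09, 0],
    [0, -0.022, -0.1, 0],
    [0, -0.022, -0.104, 0],
    [0, -0.022, -0.108, 0],
    [0, -0.022, -0.108, 0],
  ],
)

```text
time: 3.15
eef_pos: [0.6298, 0.0412, 0.0651]
tcp_rot: [0.036, 0.999, -0.0, 0.0]
contact_force: [-0.6, -0.4, 0.0]
opening: 0.002
```

>>> send_rows(
  rows=[
    [0, 0, -0.002, 0],
    [0, 0, -0.004, 0],
    [0, 0, -0.006, 0],
    [0, 0, -0.006, 0],
  ],
)

```text
time: 3.65
eef_pos: [0.6295, 0.0412, 0.0629]
tcp_rot: [0.036, 0.999, -0.0, -0.0]
contact_force: [-0.5, -0.3, 1.0]
opening: 0.005
```

>>> send_rows(
  rows=[
    [0, 0, -0.002, 0],
    [0, 0, -0.004, 0],
    [0, 0, -0.005, 0],
  ],
)

```text
time: 4.03
eef_pos: [0.6295, 0.0412, 0.0614]
tcp_rot: [0.036, 0.999, 0.0, -0.0]
contact_force: [-0.1, -0.5, 0.6]
opening: 0.0
```

>>> send_rows(
  rows=[
    [0, 0, -0.002, 0],
    [0, 0, -0.004, 0],
    [0, 0, -0.004, 0],
  ],
)

```text
time: 4.4
eef_pos: [0.6295, 0.0412, 0.0602]
tcp_rot: [0.036, 0.999, -0.0, -0.0]
contact_force: [1.0, -0.1, -0.9]
opening: -0.0
```

>>> send_rows(
  rows=[
    [0, 0, -0.002, 0],
    [0, 0, -0.004, 0],
    [0, 0, -0.004, 0],
  ],
)

```text
time: 4.78
eef_pos: [0.6295, 0.0412, 0.059]
tcp_rot: [0.036, 0.999, 0.0, -0.0]
contact_force: [-0.2, -0.7, -1.4]
opening: -0.001
```

>>> send_rows(
  rows=[
    [0, 0, -0.002, 0],
    [0, 0, -0.004, 0],
    [0, 0, -0.004, 0],
  ],
)

```text
time: 5.15
eef_pos: [0.6295, 0.0412, 0.0578]
tcp_rot: [0.036, 0.999, 0.0, -0.0]
contact_force: [0.3, 0.1, 0.6]
opening: -0.003
```

>>> send_rows(
  rows=[
    [0, 0, -0.002, 0],
    [0, 0, -0.003, 0],
    [0, 0, -0.003, 0],
  ],
)

```text
time: 5.52
eef_pos: [0.6296, 0.0412, 0.057]
tcp_rot: [0.036, 0.999, -0.0, -0.0]
contact_force: [-0.4, -1.1, -0.7]
opening: 0.002
```

>>> send_rows(
  rows=[
    [0, 0, -0.002, 0],
    [0, 0, -0.003, 0],
    [0, 0, -0.003, 0],
  ],
)

```text
time: 5.9
eef_pos: [0.6296, 0.0412, 0.0561]
tcp_rot: [0.036, 0.999, -0.0, -0.0]
contact_force: [0.6, -0.7, -0.1]
opening: -0.001
```

>>> send_rows(
  rows=[
    [0, 0, -0.0015, 0],
    [0, 0, -0.003, 0],
    [0, 0, -0.003, 0],
  ],
)

```text
time: 6.28
eef_pos: [0.6295, 0.0412, 0.0552]
tcp_rot: [0.036, 0.999, 0.0, -0.0]
contact_force: [-0.6, -0.7, 0.9]
opening: 0.007
```

>>> send_rows(
  rows=[
    [0, 0, -0.0015, 0],
    [0, 0, -0.003, 0],
    [0, 0, -0.003, 0],
  ],
)

```text
time: 6.65
eef_pos: [0.6296, 0.0412, 0.0543]
tcp_rot: [0.036, 0.999, -0.0, -0.0]
contact_force: [-0.2, -0.4, -0.0]
opening: 0.002
```

>>> send_rows(
  rows=[
    [0, 0, -0.0015, 0],
    [0, 0, -0.003, 0],
    [0, 0, -0.003, 0],
  ],
)

```text
time: 7.02
eef_pos: [0.6296, 0.0412, 0.0534]
tcp_rot: [0.036, 0.999, -0.0, -0.0]
contact_force: [0.6, 0.2, 0.5]
opening: -0.002
```

```bash
python3 - <<'E'
from h import *
cv2.imwrite("pics/s3.png",imaging.read_camera("scene")[170:280,200:330,::-1].repeat(5,0).repeat(5,1))
print(monitor.get_state()['contact_force'],monitor.get_state()['eef_pos'])
E
```

```text
[ 0.26370369  0.79200432 -0.39639412] [0.62957825 0.04121983 0.05339832]
```

View pics/s3.png

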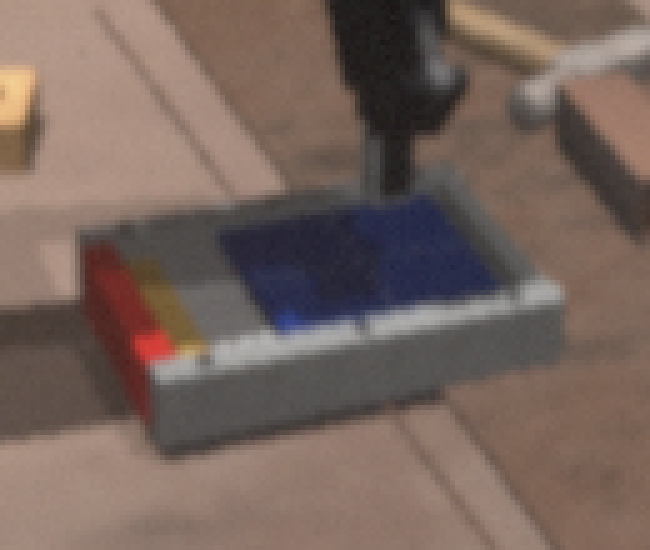

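```bash
python3 - <<'E'
from h import *
for z in(.036,.05,.06): print(proj("scene",[.6296,.0412,z]),proj("top",[.6296,.0412,z]))
cv2.imwrite("pics/t3.png",imaging.read_camera("top")[170:280,240:360,::-1].repeat(5,0).repeat(5,1))
E
```

```text
[[275.80513499 222.78250281]] [[293.83653789 211.21466184]]
[[275.93468391 217.76028019]] [[293.94782934 210.23228937]]
[[276.02819388 214.13517958]] [[294.02905898 209.51527323]]
```

View pics/t3.png

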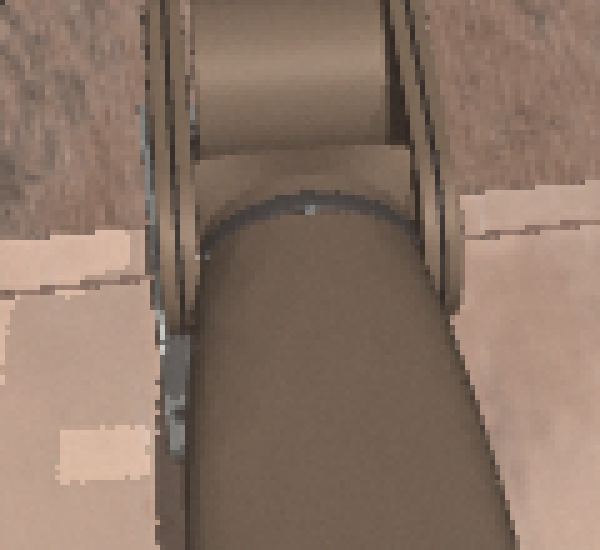

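```bash
python3 - <<'E'
from h import *
a=cv2.imread("pics/s2.png")[::3,::3]
im=cv2.resize(a[30:110,90:170],None,fx=7,fy=7,interpolation=cv2.INTER_CUBIC)
im=cv2.convertScaleAbs(im,alpha=1.6,beta=20)
for z,c in((.08,(0,0,255)),(.097,(0,255,0)),(.153,(255,255,0))):
    u=proj("scene",[.629,.049,z])[0]; print(u)
    p=(int((u[0]-240+.5)*7),int((u[1]-150+.5)*7)); cv2.drawMarker(im,p,c,cv2.MARKER_CROSS,12,1)
cv2.imwrite("pics/s2z.png",im)
E
```

```text
[274.54067598 205.29994502]
[274.69092053 198.97345437]
[275.20229439 177.44054702]
```

View pics/s2z.png

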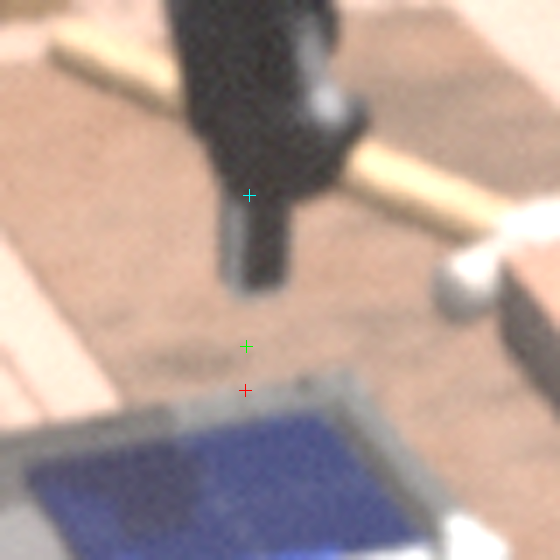

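```bash
python3 - <<'E'
from h import *
for p in([.19,.648,.194],[.19,.648,.3],[0,0,0],[0,0,.3]): print(p,proj("scene",p),proj("top",p))
for z in(.08,.1,.116): print(ray("scene",(276.1,191.9),z))
a=cv2.imread("pics/scene0.png")[0:120,0:120]
cv2.imwrite("pics/s0z.png",cv2.resize(a,None,fx=5,fy=5,interpolation=cv2.INTER_CUBIC))
cv2.imwrite("pics/t4.png",imaging.read_camera("top")[:,:,::-1])
E
```

```text
[0.19, 0.648, 0.194] [[ 43.26788005 103.79283243]] [[ 47.22089813 445.06606021]]
[0.19, 0.648, 0.3] [[34.73679846 65.86664625]] [[ 13.68399175 467.07007496]]
[0, 0, 0] [[-23.05300511 323.62949981]] [[351.42490428 451.24157786]]
[0, 0, 0.3] [[-79.19912788 178.08640287]] [[378.61859143 517.66340922]]
[0.66087244 0.10672597 0.08      ]
[0.64449311 0.07375755 0.1       ]
[0.63138964 0.04738281 0.116     ]
```

View pics/s0z.png

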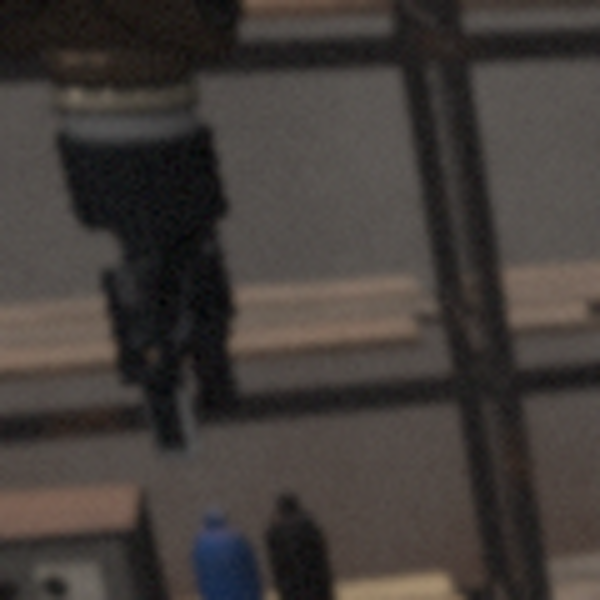

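View pics/t4.png

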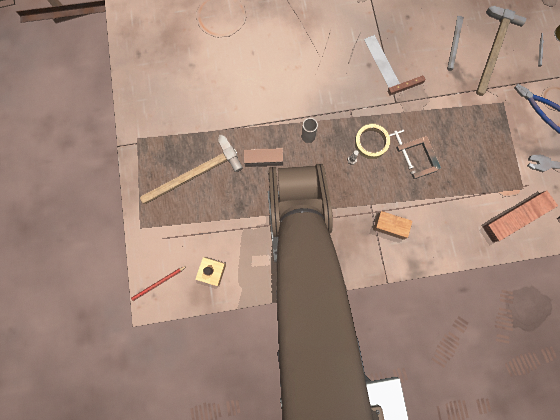

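>>> send_rows(
  rows=[
    [0, 0, -0.004, 0],
    [0, 0, -0.008, 0],
    [0, 0, -0.012, 0],
    [0, 0, -0.016, 0],
    [0, 0, -0.02, 0],
    [0, 0, -0.02, 0],
  ],
)

```text
time: 7.92
eef_pos: [0.6295, 0.0412, 0.0472]
tcp_rot: [0.036, 0.999, 0.0, -0.0]
contact_force: [0.0, 0.7, -0.2]
opening: 0.002
```

```bash
python3 - <<'E'
from h import *
a=imaging.read_camera("scene")[170:280,200:330,::-1]
cv2.imwrite("pics/s5.png",cv2.resize(a,None,fx=6,fy=5.4,interpolation=cv2.INTER_CUBIC))
print(monitor.get_state()['contact_force'],monitor.get_state()['eef_pos'])
E
```

```text
[ 1.12294377 -0.59877071  0.47547255] [0.62954566 0.04117109 0.04734289]
```

View pics/s5.png

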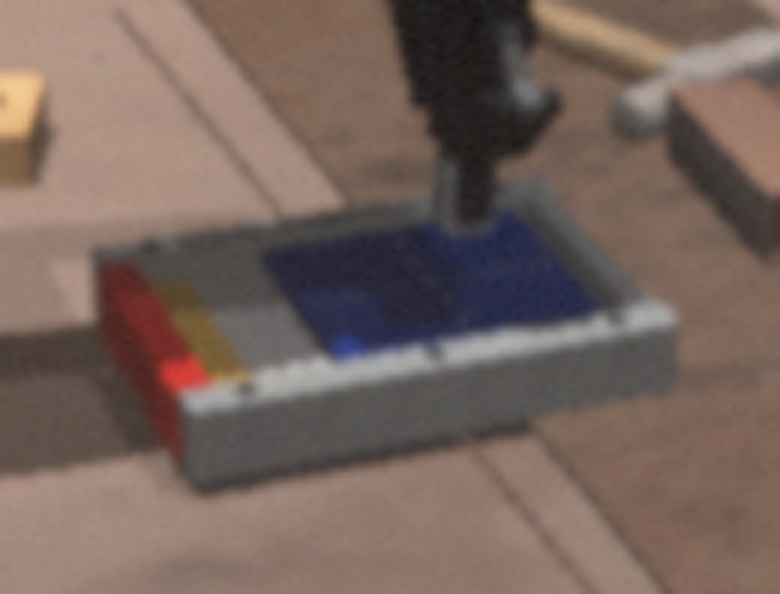

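>>> send_rows(
  rows=[
    [0, 0, -0.006, 0],
    [0, 0, -0.012, 0],
    [0, 0, -0.018, 0],
    [0, 0, -0.024, 0],
    [0, 0, -0.03, 0],
    [0, 0, -0.034, 0],
    [0, 0, -0.034, 0],
  ],
)

```text
time: 8.85
eef_pos: [0.6295, 0.0412, 0.0371]
tcp_rot: [0.036, 0.999, -0.0, -0.0]
contact_force: [0.2, 0.2, 0.2]
opening: -0.002
```

```bash
python3 - <<'E'
from h import *
a=imaging.read_camera("scene")[170:280,200:330,::-1]
cv2.imwrite("pics/s6.png",cv2.resize(a,None,fx=6,fy=5.4,interpolation=cv2.INTER_CUBIC))
print(monitor.get_state()['contact_force'],monitor.get_state()['eef_pos'])
E
```

```text
[0.23841895 0.9387557  0.34232035] [0.62956693 0.04120708 0.03716868]
```

View pics/s6.png

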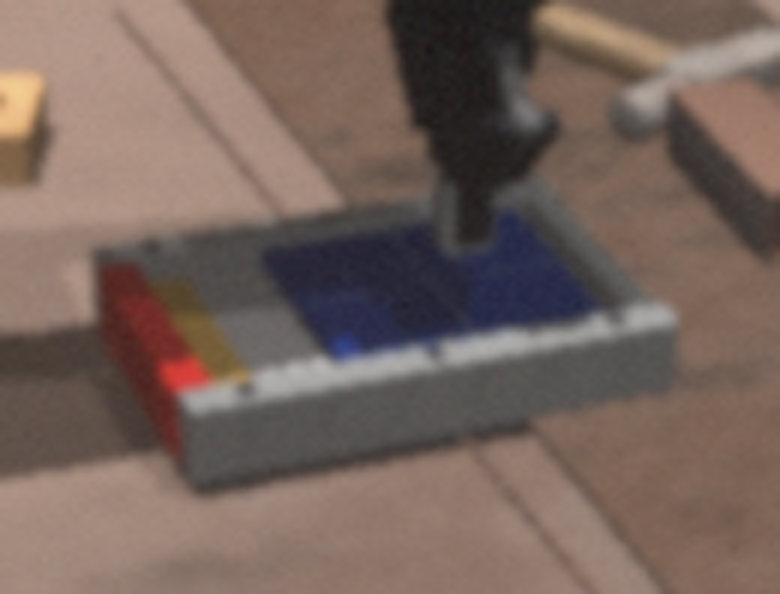

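>>> send_rows(
  rows=[
    [0, 0, -0.004, 0],
    [0, 0, -0.008, 0],
    [0, 0, -0.012, 0],
    [0, 0, -0.016, 0],
    [0, 0, -0.02, 0],
    [0, 0, -0.02, 0],
  ],
)

```text
time: 9.65
eef_pos: [0.6295, 0.0412, 0.031]
tcp_rot: [0.036, 0.999, 0.0, -0.0]
contact_force: [0.3, -0.6, -0.1]
opening: -0.003
```

>>> send_rows(
  rows=[
    [0, 0, -0.003, 0],
    [0, 0, -0.006, 0],
    [0, 0, -0.006, 0],
  ],
)

```text
time: 10.02
eef_pos: [0.6295, 0.0412, 0.0293]
tcp_rot: [0.036, 0.999, 0.0, -0.0]
contact_force: [0.4, 0.5, -0.6]
opening: -0.002
```

```bash
python3 - <<'E'
from h import *
a=imaging.read_camera("scene")[170:280,200:330,::-1]
cv2.imwrite("pics/s7.png",cv2.resize(a,None,fx=6,fy=5.4,interpolation=cv2.INTER_CUBIC))
E
```

```text
(no output)
```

View pics/s7.png

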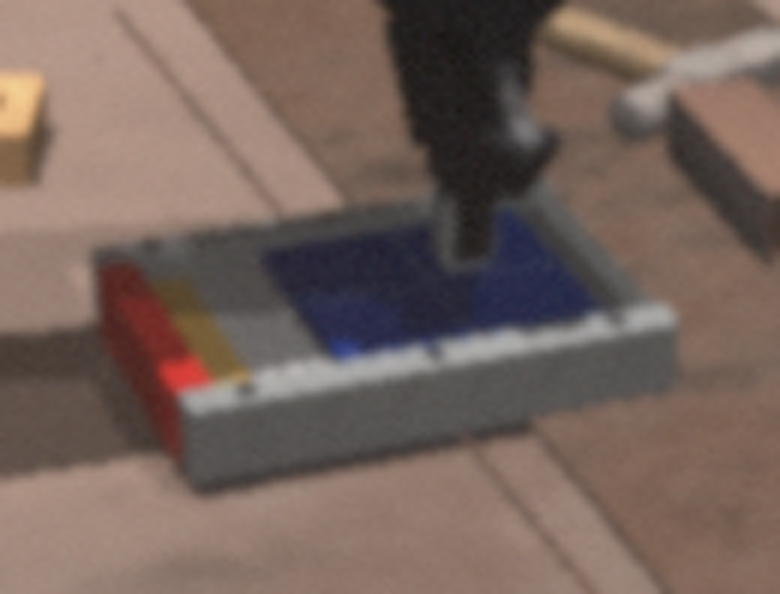

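>>> send_rows(
  rows=[
    [0, 0, -0.0025, 0],
    [0, 0, -0.005, 0],
    [0, 0, -0.005, 0],
  ],
)

```text
time: 10.45
eef_pos: [0.6295, 0.0412, 0.0278]
tcp_rot: [0.036, 0.999, 0.0, -0.0]
contact_force: [-0.4, -0.5, -0.2]
opening: -0.0
```

>>> send_rows(
  rows=[
    [0, 0, -0.002, 0],
    [0, 0, -0.004, 0],
    [0, 0, -0.004, 0],
  ],
)

```text
time: 10.82
eef_pos: [0.6295, 0.0412, 0.0266]
tcp_rot: [0.036, 0.999, 0.0, -0.0]
contact_force: [0.1, 0.5, 0.2]
opening: -0.003
```

>>> send_rows(
  rows=[
    [0, 0, -0.002, 0],
    [0, 0, -0.004, 0],
    [0, 0, -0.004, 0],
  ],
)

```text
time: 11.2
eef_pos: [0.6295, 0.0412, 0.0255]
tcp_rot: [0.036, 0.999, 0.0, -0.0]
contact_force: [-0.3, -0.1, -0.3]
opening: 0.003
```

>>> send_rows(
  rows=[
    [0, 0, -0.002, 0],
    [0, 0, -0.004, 0],
    [0, 0, -0.004, 0],
  ],
)

```text
time: 11.58
eef_pos: [0.6295, 0.0412, 0.0242]
tcp_rot: [0.036, 0.999, 0.0, -0.0]
contact_force: [0.3, 0.4, 0.0]
opening: 0.001
```

>>> send_rows(
  rows=[
    [0, 0, -0.002, 0],
    [0, 0, -0.004, 0],
    [0, 0, -0.004, 0],
  ],
)

```text
time: 11.95
eef_pos: [0.6295, 0.0412, 0.023]
tcp_rot: [0.036, 0.999, 0.0, -0.0]
contact_force: [-0.1, 0.3, -0.6]
opening: -0.005
```

>>> send_rows(
  rows=[
    [0, 0, -0.002, 0],
    [0, 0, -0.0035, 0],
    [0, 0, -0.0035, 0],
  ],
)

```text
time: 12.32
eef_pos: [0.6296, 0.0412, 0.022]
tcp_rot: [0.036, 0.999, -0.0, -0.0]
contact_force: [-0.1, -0.9, 0.1]
opening: -0.002
```

```bash
python3 - <<'E'
from h import *
a=imaging.read_camera("scene")[180:260,230:330,::-1]
cv2.imwrite("pics/s8.png",cv2.resize(a,None,fx=7,fy=7,interpolation=cv2.INTER_CUBIC))
E
```

```text
(no output)
```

View pics/s8.png

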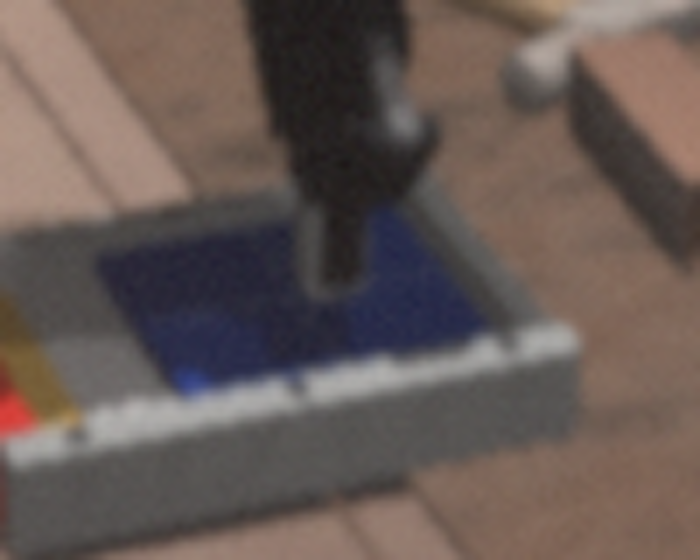

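>>> send_rows(
  rows=[
    [0, 0, -0.002, 0],
    [0, 0, -0.0035, 0],
    [0, 0, -0.0035, 0],
  ],
)

```text
time: 12.75
eef_pos: [0.6295, 0.0412, 0.0209]
tcp_rot: [0.036, 0.999, 0.0, -0.0]
contact_force: [0.5, -0.3, 0.6]
opening: -0.001
```

>>> send_rows(
  rows=[
    [0, 0, -0.002, 0],
    [0, 0, -0.0035, 0],
    [0, 0, -0.0035, 0],
  ],
)

```text
time: 13.12
eef_pos: [0.6295, 0.0412, 0.0199]
tcp_rot: [0.036, 0.999, 0.0, -0.0]
contact_force: [0.6, -0.1, 0.1]
opening: -0.0
```

>>> send_rows(
  rows=[
    [0, 0, -0.002, 0],
    [0, 0, -0.0035, 0],
    [0, 0, -0.0035, 0],
  ],
)

```text
time: 13.5
eef_pos: [0.6301, 0.0412, 0.0197]
tcp_rot: [0.036, 0.999, -0.0, 0.001]
contact_force: [-0.6, 1.7, 4.4]
opening: -0.001
```

>>> send_rows(
  rows=[
    [0, 0, -0.001, 0],
    [0, 0, -0.002, 0],
    [0, 0, -0.002, 0],
  ],
)

```text
time: 13.88
eef_pos: [0.6306, 0.0411, 0.0197]
tcp_rot: [0.036, 0.999, -0.0, 0.001]
contact_force: [-0.5, 0.1, 6.8]
opening: 0.001
```

>>> send_rows(
  rows=[
    [0, 0, -0.001, 0],
    [0, 0, -0.002, 0],
    [0, 0, -0.002, 0],
    [0, 0, -0.002, 0],
  ],
)

```text
time: 14.38
eef_pos: [0.6311, 0.0411, 0.0197]
tcp_rot: [0.036, 0.999, -0.0, 0.002]
contact_force: [-0.1, 0.1, 8.0]
opening: 0.001
```

```bash
python3 - <<'E'
from h import *
s=monitor.get_state();print(s['joint_efforts'],s['contact_force'],s['wrist_torque'],s['qpos'])
E
```

```text
[-1.34195150e-01 -3.53219211e+01 -2.13924855e+01  1.82971424e-03
 -3.52522647e-01  1.62997556e-03] [-0.13284286  0.07628549  7.9943922 ] [-0.0238569  0.1906357  0.0405489] [-9.52426206e-02  4.08616267e-01  1.80065266e+00 -6.17512601e-06
  9.29266853e-01 -1.59488524e+00]
```

>>> send_rows(
  rows=[
    [0, 0, -0.001, 0],
    [0, 0, -0.002, 0],
    [0, 0, -0.002, 0],
    [0, 0, -0.002, 0],
  ],
)

```text
time: 14.88
eef_pos: [0.6315, 0.0411, 0.0197]
tcp_rot: [0.036, 0.999, -0.0, 0.002]
contact_force: [-1.6, -0.1, 9.4]
opening: -0.005
```

```bash
python3 - <<'E'
from h import *
s=monitor.get_state();print(s['joint_efforts'],s['contact_force'],s['wrist_torque'],s['qpos'])
E
```

```text
[-1.49468095e-01 -3.43886518e+01 -2.07918137e+01  2.26873781e-03
 -3.97371585e-01  1.85326193e-03] [-1.64273724 -0.09391267  9.4425771 ] [0.02206675 0.29260355 0.0506768 ] [-9.51848778e-02  4.09016482e-01  1.80009594e+00 -1.91853957e-05
  9.28415337e-01 -1.59489211e+00]
```

>>> send_rows(
  rows=[
    [0, 0, -0.002, 0],
    [0, 0, -0.004, 0],
    [0, 0, -0.006, 0],
    [0, 0, -0.007, 0],
    [0, 0, -0.007, 0],
  ],
)

```text
time: 15.5
eef_pos: [0.6331, 0.0409, 0.0197]
tcp_rot: [0.036, 0.999, -0.0, 0.004]
contact_force: [-2.4, 0.8, 15.1]
opening: 0.001
```

>>> send_rows(
  rows=[
    [-0.005, 0.0004, 0, 0],
    [-0.01, 0.0007, 0, 0],
    [-0.015, 0.0011, 0, 0],
    [-0.02, 0.0015, 0, 0],
    [-0.025, 0.0018, 0, 0],
    [-0.03, 0.0022, 0, 0],
    [-0.035, 0.0026, 0, 0],
  ],
)

```text
time: 16.38
eef_pos: [0.6242, 0.0414, 0.0197]
tcp_rot: [0.036, 0.999, -0.0, 0.006]
contact_force: [2.0, -0.7, 11.9]
opening: -0.001
```

```bash
python3 - <<'E'
from h import *
a=imaging.read_camera("scene")[180:260,210:330,::-1]
cv2.imwrite("pics/s9.png",cv2.resize(a,None,fx=6.5,fy=6.5,interpolation=cv2.INTER_CUBIC))
s=monitor.get_state();print(s['contact_force'],s['eef_pos'])
E
```

```text
[ 2.39721406 -0.40692812 11.80453893] [0.62402795 0.04145219 0.01971752]
```

View pics/s9.png

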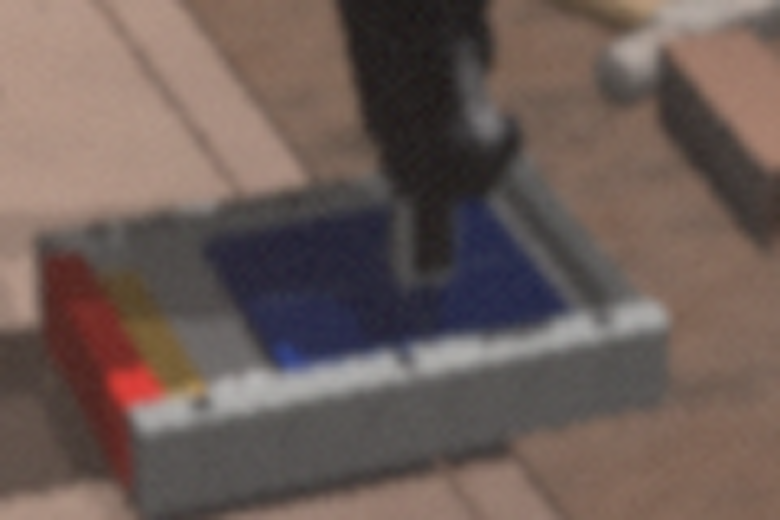

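>>> send_rows(
  rows=[
    [-0.005, 0.0004, -0.001, 0],
    [-0.01, 0.0007, -0.002, 0],
    [-0.015, 0.0011, -0.003, 0],
    [-0.02, 0.0015, -0.004, 0],
    [-0.025, 0.0018, -0.004, 0],
    [-0.03, 0.0022, -0.004, 0],
    [-0.035, 0.0026, -0.004, 0],
    [-0.04, 0.0029, -0.004, 0],
    [-0.045, 0.0033, -0.004, 0],
    [-0.05, 0.0036, -0.004, 0],
  ],
)

```text
time: 17.68
eef_pos: [0.6105, 0.0424, 0.0196]
tcp_rot: [0.036, 0.999, -0.0, 0.007]
contact_force: [3.2, 0.3, 14.2]
opening: 0.002
```

>>> send_rows(
  rows=[
    [-0.005, 0.0004, 0, 0],
    [-0.01, 0.0007, 0, 0],
    [-0.015, 0.0011, 0, 0],
    [-0.02, 0.0015, 0, 0],
    [-0.025, 0.0018, 0, 0],
    [-0.03, 0.0022, 0, 0],
    [-0.035, 0.0026, 0, 0],
    [-0.04, 0.0029, 0, 0],
  ],
)

```text
time: 18.68
eef_pos: [0.5987, 0.0433, 0.0197]
tcp_rot: [0.036, 0.999, -0.0, 0.007]
contact_force: [1.8, -0.3, 15.9]
opening: 0.002
```

```bash
python3 - <<'E'
from h import *
a=imaging.read_camera("scene")[180:260,210:330,::-1]
cv2.imwrite("pics/s10.png",cv2.resize(a,None,fx=6.5,fy=6.5,interpolation=cv2.INTER_CUBIC))
s=monitor.get_state();print(s['contact_force'],s['eef_pos'])
E
```

```text
[ 2.06891207 -0.87356192 15.80813928] [0.59841934 0.04325778 0.0196265 ]
```

View pics/s10.png

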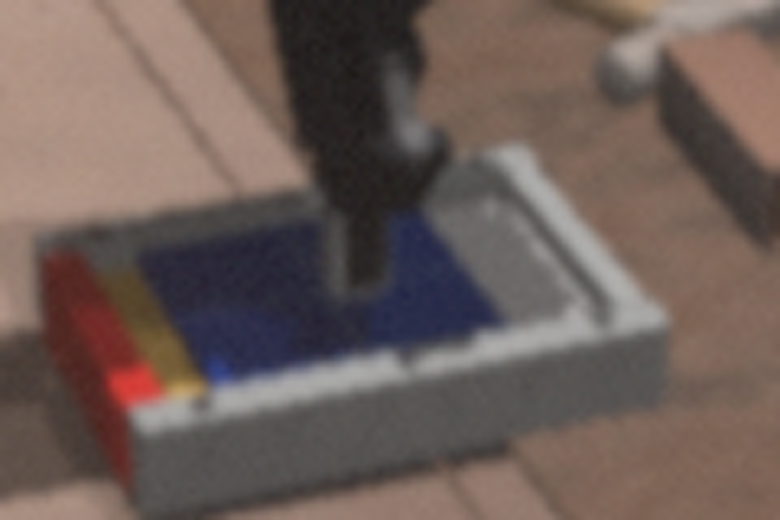

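>>> send_rows(
  rows=[
    [-0.005, 0.0004, 0, 0],
    [-0.01, 0.0007, 0, 0],
    [-0.015, 0.0011, 0, 0],
    [-0.02, 0.0015, 0, 0],
    [-0.025, 0.0018, 0, 0],
    [-0.03, 0.0022, 0, 0],
  ],
)

```text
time: 19.48
eef_pos: [0.5903, 0.0438, 0.0199]
tcp_rot: [0.036, 0.999, -0.0, 0.008]
contact_force: [3.0, -0.2, 14.7]
opening: -0.005
```

>>> send_rows(
  rows=[
    [-0.004, 0.0003, 0, 0],
    [-0.008, 0.0006, 0, 0],
    [-0.012, 0.0009, 0, 0],
    [-0.016, 0.0012, 0, 0],
    [-0.02, 0.0015, 0, 0],
    [-0.024, 0.0018, 0, 0],
  ],
)

```text
time: 20.23
eef_pos: [0.5834, 0.0444, 0.0201]
tcp_rot: [0.036, 0.999, -0.0, 0.008]
contact_force: [4.0, -0.5, 16.9]
opening: -0.001
```

```bash
python3 - <<'E'
from h import *
a=imaging.read_camera("scene")[180:260,210:330,::-1]
cv2.imwrite("pics/s11.png",cv2.resize(a,None,fx=6.5,fy=6.5,interpolation=cv2.INTER_CUBIC))
s=monitor.get_state();print(s['contact_force'],s['eef_pos'])
E
```

```text
[ 3.44317697 -1.0008178  16.73289004] [0.58326745 0.04433284 0.02015003]
```

View pics/s11.png

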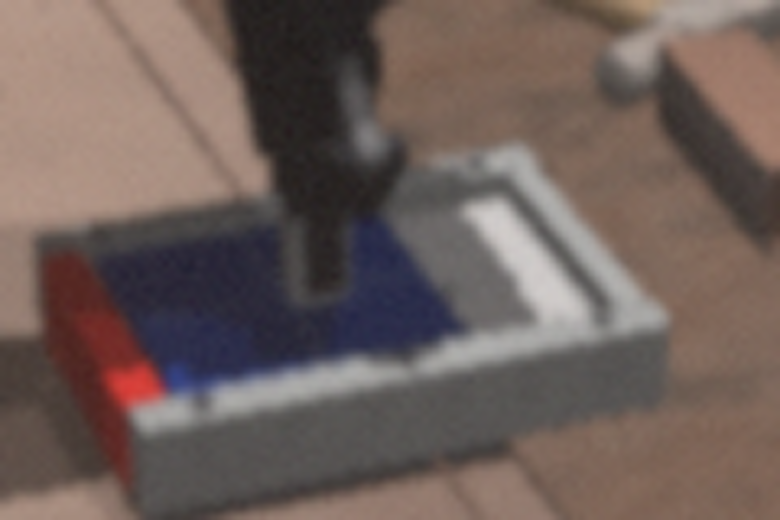

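>>> send_rows(
  rows=[
    [-0.003, 0.0002, 0, 0],
    [-0.006, 0.0004, 0, 0],
    [-0.009, 0.0006, 0, 0],
    [-0.012, 0.0009, 0, 0],
  ],
)

```text
time: 20.78
eef_pos: [0.5798, 0.0446, 0.0203]
tcp_rot: [0.036, 0.999, -0.001, 0.008]
contact_force: [2.7, 0.5, 17.1]
opening: 0.003
```

>>> send_rows(
  rows=[
    [-0.003, 0.0002, 0, 0],
    [-0.006, 0.0004, 0, 0],
    [-0.009, 0.0006, 0, 0],
    [-0.012, 0.0009, 0, 0],
  ],
)

```text
time: 21.28
eef_pos: [0.5769, 0.0448, 0.0203]
tcp_rot: [0.036, 0.999, -0.001, 0.009]
contact_force: [4.1, -0.3, 15.7]
opening: 0.0
```

```bash
python3 - <<'E'
from h import *
a=imaging.read_camera("scene")[180:260,210:330,::-1]
cv2.imwrite("pics/s12.png",cv2.resize(a,None,fx=6.5,fy=6.5,interpolation=cv2.INTER_CUBIC))
s=monitor.get_state();print(s['contact_force'],s['eef_pos'])
E
```

```text
[ 4.61680032 -0.27287505 16.65975271] [0.57680842 0.04479329 0.02024665]
```

View pics/s12.png

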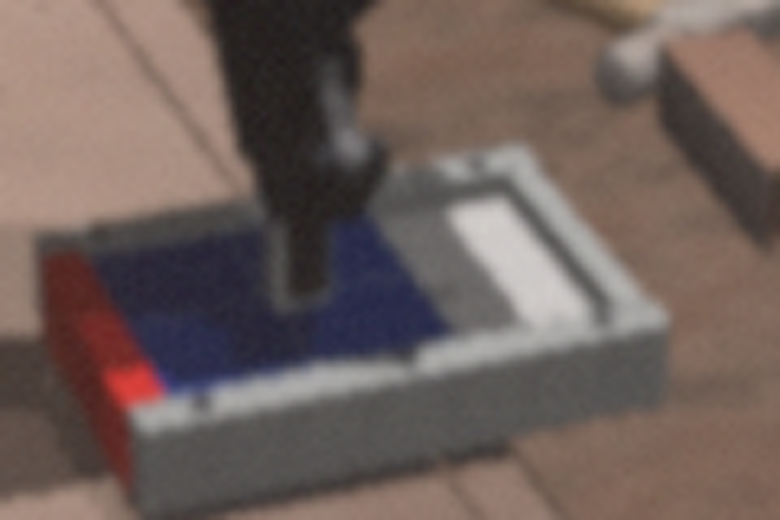

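>>> send_rows(
  rows=[
    [-0.003, 0.0002, 0, 0],
    [-0.006, 0.0004, 0, 0],
    [-0.009, 0.0006, 0, 0],
    [-0.012, 0.0009, 0, 0],
  ],
)

```text
time: 21.82
eef_pos: [0.5734, 0.045, 0.0203]
tcp_rot: [0.036, 0.999, -0.001, 0.009]
contact_force: [4.1, -0.6, 16.1]
opening: 0.001
```

```bash
python3 - <<'E'
from h import *
f=imaging.read_camera("scene")[:,:,::-1]
a=f[180:260,210:330]
cv2.imwrite("pics/s13.png",cv2.resize(a,None,fx=6.5,fy=6.5,interpolation=cv2.INTER_CUBIC))
s=monitor.get_state();print(s['contact_force'],s['eef_pos'])
# blue-rear edge column on several rows
for n in ("s10","s11","s12","s13"):
    im=cv2.imread(f"pics/{n}.png").astype(int)
    m=(im[:,:,0]-im[:,:,2])>25
    print(n,[int(np.where(m[r])[0].max()) for r in (230,250,270,290,310)],[int(np.where(m[r])[0].min()) for r in (350,365,375)])
E
```

```text
[ 4.35226523 -1.26358795 15.84130436] [0.57335509 0.04500752 0.02033477]
s10 [428, 444, 456, 474, 488] [200, 203, 207]
s11 [386, 398, 413, 428, 443] [159, 163, 165]
s12 [372, 386, 398, 413, 429] [154, 160, 163]
s13 [371, 385, 396, 413, 428] [153, 163, 169]
```

View pics/s13.png

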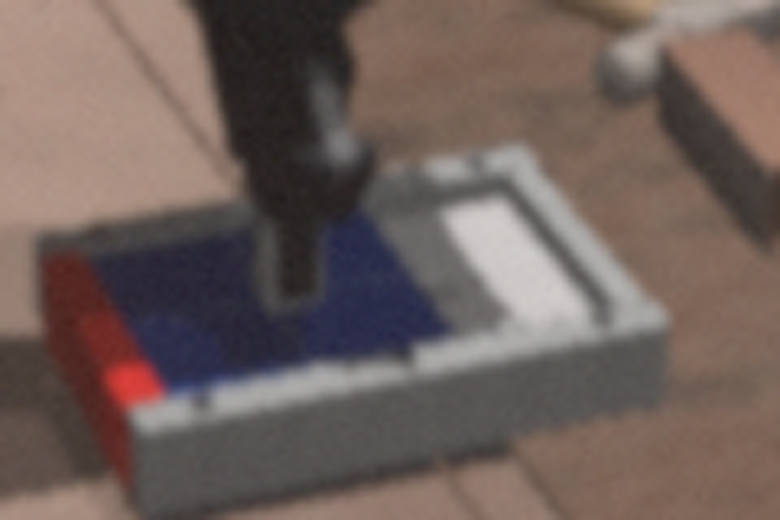

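>>> send_rows(
  rows=[
    [0, 0, 0.01, 0],
    [0, 0, 0.03, 0],
    [0, 0, 0.08, 0],
    [0, 0, 0.15, 0],
    [0, 0, 0.23, 0],
    [0, 0, 0.25, 0],
    [0, 0, 0.25, 0],
  ],
)

```text
time: 22.75
eef_pos: [0.5649, 0.046, 0.0888]
tcp_rot: [0.036, 0.999, -0.0, -0.0]
contact_force: [-0.2, 0.2, -0.1]
opening: -0.002
```

>>> send_rows(
  rows=[
    [-0.02, 0.08, 0, 0],
    [-0.06, 0.24, 0, 0],
    [-0.1, 0.42, 0, 0],
    [-0.145, 0.6, 0, 0],
    [-0.18, 0.74, 0, 0],
    [-0.197, 0.81, 0, 0],
    [-0.197, 0.814, 0, 0],
    [-0.197, 0.814, 0, 0],
  ],
  jaw=0.3,
)

```text
time: 23.75
eef_pos: [0.5056, 0.2894, 0.0878]
tcp_rot: [0.036, 0.999, -0.001, -0.001]
contact_force: [-0.3, -0.9, -0.1]
opening: 0.701
```

```bash
python3 - <<'E'
from h import *
f=imaging.read_camera("scene")[:,:,::-1]
cv2.imwrite("pics/s14.png",cv2.resize(f[110:220,130:250],None,fx=5.5,fy=5.5,interpolation=cv2.INTER_CUBIC))
f=imaging.read_camera("top")[:,:,::-1]
cv2.imwrite("pics/t14.png",cv2.resize(f[170:290,180:340],None,fx=5,fy=5,interpolation=cv2.INTER_CUBIC))
s=monitor.get_state();print(s['eef_pos'])
E
```

```text
[0.50614002 0.28901274 0.08834263]
```

View pics/s14.png

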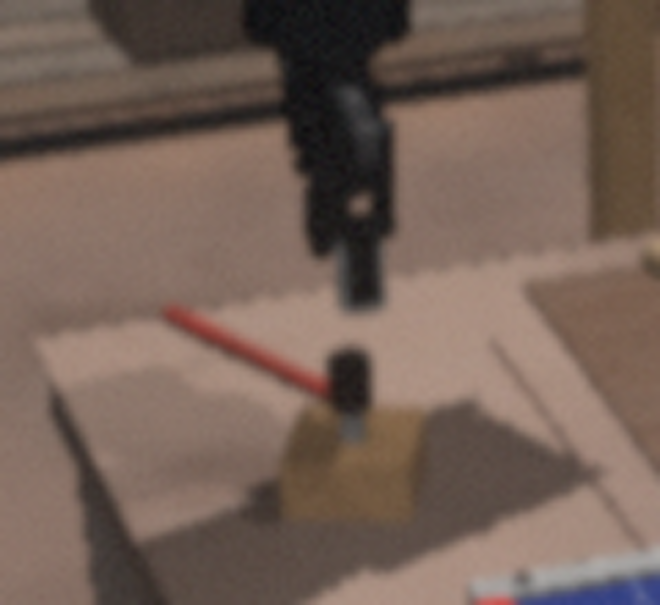

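View pics/t14.png

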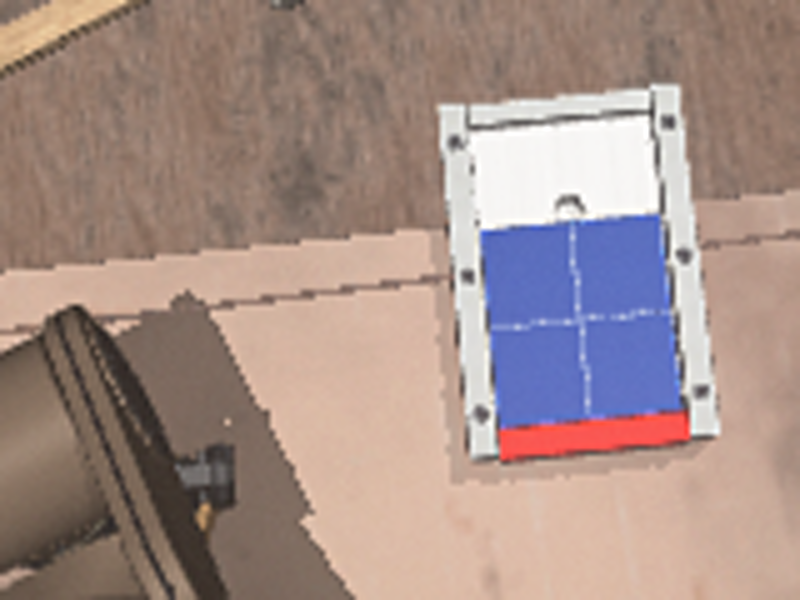

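```bash
python3 - <<'E'
from h import *
for z in(.108,.115,.12): print(proj("scene",[.506,.289-.03,z]))
print("pin top",proj("scene",[.5057,.2903,.074]),"obs",px([(350,350)],5.5,(130,110)))
j=(.5952,.0444,-.0722);f=.0311
H=j2w([[.0345,0,f],[.042,0,f],[.0345,.0075,f],[.0345,-.0075,f]],*j)
print(H[0]); print((proj("top",H)-[180,170]+.5)*5)
J=np.array([(.098,.0675),(.098,-.0675),(-.098,-.0675),(-.098,.0675)])
print((proj("top",j2w(np.c_[J,np.full(4,f+.013)],*j))-[180,170]+.5)*5)
P=np.array([(.055,.05),(.055,-.05),(-.055,-.05),(-.055,.05)])+[-.029,0]
print((proj("top",j2w(np.c_[P,[f+.008,f+.008,f+.010,f+.010]],*j))-[180,170]+.5)*5)
E
```

```text
[[195.61401454 167.52838089]]
[[195.44610941 165.03652643]]
[[195.3255911  163.24793249]]
pin top [[192.64388719 174.46735481]] obs [[193.22727273 173.22727273]]
[0.62961012 0.04191126 0.0311    ]
[[570.22501605 210.45315543]
 [568.91050429 197.26341116]
 [556.77454519 211.68807008]
 [583.67272589 209.21849428]]
[[438.40746695 105.18042728]
 [680.51198638  83.1689955 ]
 [720.20801905 436.02661113]
 [469.24465381 459.52702921]]
[[481.53206055 231.09971658]
 [662.41261081 214.47546148]
 [684.45120829 413.49583094]
 [499.54540134 430.77401061]]
```

>>> send_rows(
  rows=[
    [0, 0.003, -0.02, 0],
    [0, 0.003, -0.06, 0],
    [0, 0.003, -0.1, 0],
    [0, 0.003, -0.14, 0],
    [0, 0.003, -0.17, 0],
    [0, 0.003, -0.19, 0],
    [0, 0.003, -0.2, 0],
    [0, 0.003, -0.207, 0],
    [0, 0.003, -0.207, 0],
  ],
)

```text
time: 24.98
eef_pos: [0.5061, 0.2911, 0.0269]
tcp_rot: [0.036, 0.999, 0.0, 0.0]
contact_force: [-0.5, -0.5, 0.9]
opening: 0.702
```

```bash
python3 - <<'E'
from h import *
f=imaging.read_camera("scene")[:,:,::-1]
cv2.imwrite("pics/s15.png",cv2.resize(f[140:220,150:240],None,fx=7,fy=7,interpolation=cv2.INTER_CUBIC))
s=monitor.get_state();print(s['eef_pos'])
E
```

```text
[0.5062058  0.29114652 0.02700459]
```

View pics/s15.png

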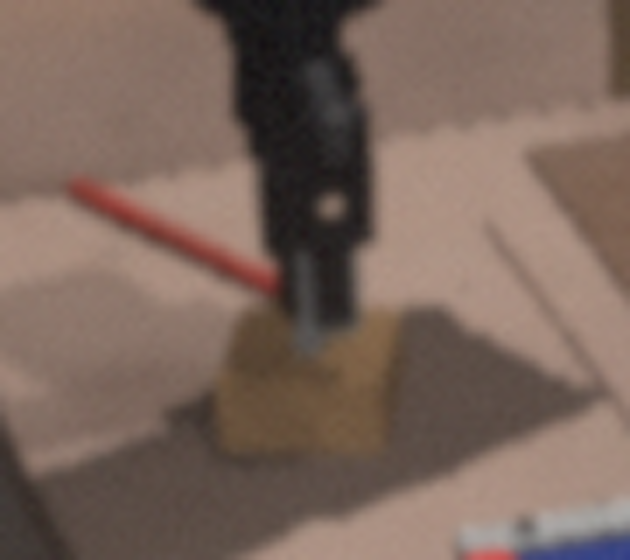

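>>> send_rows(
  rows=[
    [0, 0, 0, 0],
    [0, 0, 0, 0],
    [0, 0, 0, 0],
    [0, 0, 0, 0],
    [0, 0, 0, 0],
  ],
  jaw=1,
  newtons=40,
)

```text
time: 25.65
eef_pos: [0.5062, 0.2912, 0.0271]
tcp_rot: [0.036, 0.999, 0.0, 0.0]
contact_force: [-0.3, 0.6, 1.8]
opening: 0.239
```

>>> send_rows(
  rows=[
    [0, 0, 0.01, 0],
    [0, 0, 0.03, 0],
    [0, 0, 0.05, 0],
    [0, 0, 0.05, 0],
  ],
)

```text
time: 26.15
eef_pos: [0.5066, 0.2912, 0.0426]
tcp_rot: [0.036, 0.999, 0.0, 0.001]
contact_force: [-0.3, 1.1, -0.5]
opening: 0.241
```

```bash
python3 - <<'E'
from h import *
f=imaging.read_camera("scene")[:,:,::-1]
cv2.imwrite("pics/s16.png",cv2.resize(f[140:220,150:240],None,fx=7,fy=7,interpolation=cv2.INTER_CUBIC))
s=monitor.get_state();print(s['eef_pos'],s['opening'])
E
```

```text
[0.50629526 0.29115462 0.04221334] 0.24077200325833273
```

View pics/s16.png

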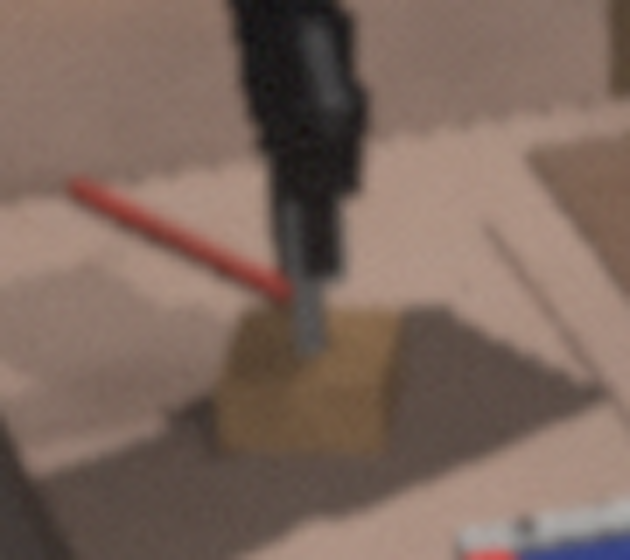

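>>> send_rows(
  rows=[
    [0, 0, 0.03, 0],
    [0, 0, 0.1, 0],
    [0, 0, 0.17, 0],
    [0.03, -0.06, 0.21, 0],
    [0.09, -0.18, 0.22, 0],
    [0.16, -0.33, 0.22, 0],
    [0.235, -0.48, 0.22, 0],
    [0.31, -0.63, 0.22, 0],
    [0.37, -0.75, 0.22, 0],
    [0.4, -0.81, 0.22, 0],
    [0.411, -0.831, 0.22, 0],
    [0.411, -0.831, 0.22, 0],
    [0.411, -0.831, 0.22, 0],
  ],
)

```text
time: 27.82
eef_pos: [0.6287, 0.043, 0.1076]
tcp_rot: [0.035, 0.999, 0.0, -0.0]
contact_force: [-0.4, 0.6, -0.3]
opening: 0.242
```

```bash
python3 - <<'E'
from h import *
f=imaging.read_camera("scene")[:,:,::-1]
cv2.imwrite("pics/s17.png",cv2.resize(f[150:250,210:330],None,fx=6,fy=6,interpolation=cv2.INTER_CUBIC))
s=monitor.get_state();print(s['eef_pos'],s['opening'],s['contact_force'])
e=s['eef_pos']; zt=.008+e[2]-.0270
print(zt)
def s6(P): return (proj("scene",P)-[210,150]+.5)*6
print(s6([[.6296,.0419,zt],[.6296,.0419,zt+.038],[.6296,.0419,.0311]]))
E
```

```text
[0.62874162 0.04302197 0.10763017] 0.234279433700353 [ 0.50943649  0.55954104 -1.54691182]
0.08863016865145634
[[400.0174758  323.64189961]
 [402.23689375 237.06436825]
 [396.79647912 449.29013155]]
```

View pics/s17.png

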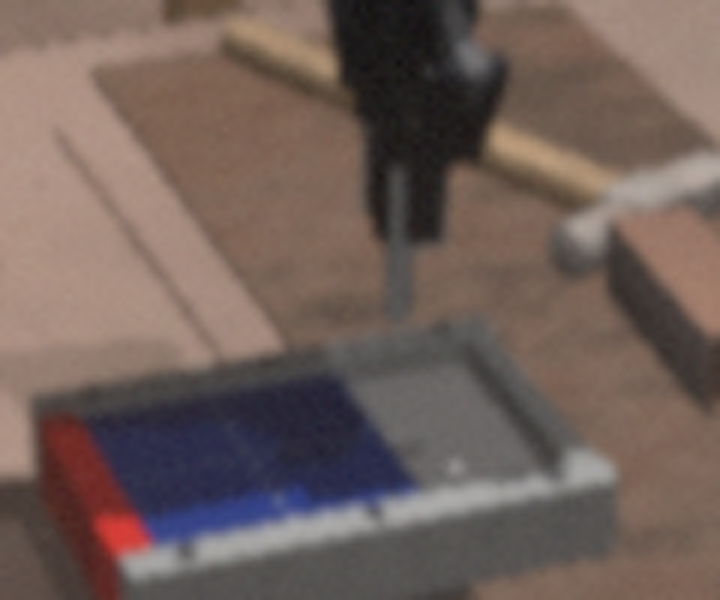

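>>> send_rows(
  rows=[
    [0.005, -0.0037, -0.02, 0],
    [0.005, -0.0037, -0.06, 0],
    [0.005, -0.0037, -0.1, 0],
    [0.005, -0.0037, -0.13, 0],
    [0.005, -0.0037, -0.15, 0],
    [0.005, -0.0037, -0.165, 0],
    [0.005, -0.0037, -0.17, 0],
    [0.005, -0.0037, -0.17, 0],
  ],
)

```text
time: 28.88
eef_pos: [0.631, 0.0406, 0.0569]
tcp_rot: [0.036, 0.999, -0.0, 0.0]
contact_force: [-0.6, -0.3, -0.9]
opening: 0.239
```

```bash
python3 - <<'E'
from h import *
f=imaging.read_camera("scene")[:,:,::-1]
cv2.imwrite("pics/s18.png",cv2.resize(f[185:245,245:320],None,fx=9,fy=9,interpolation=cv2.INTER_CUBIC))
s=monitor.get_state();print(s['eef_pos'],s['opening'],s['contact_force'])
e=s['eef_pos']; zt=.008+e[2]-.0270
print(zt)
def s6(P): return (proj("scene",P)-[245,185]+.5+[.85,-.17])*9
print(s6([[e[0],e[1],zt],[.6296,.0419,.0311],[.6371,.0414,.0311],[.6296,.0344,.0311],[.6296,.0494,.0311]]))
E
```

```text
[0.63107106 0.04059974 0.05709922] 0.23983246618736673 [ 0.2190231   0.33292716 -0.24921977]
0.03809922238942537
[[295.58253002 336.18451142]
 [287.84471868 357.40519732]
 [314.14434322 352.22683872]
 [300.18728082 371.37235334]
 [275.62466214 343.57667174]]
```

View pics/s18.png

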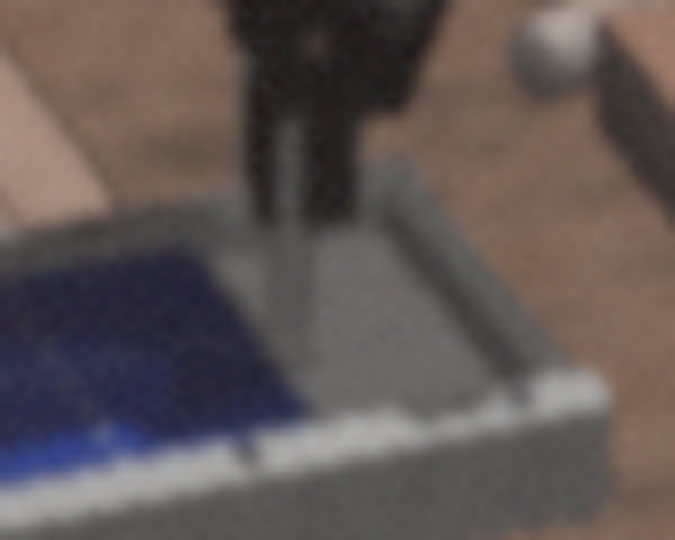

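>>> send_rows(
  rows=[
    [-0.0035, 0.004, 0, 0],
    [-0.0035, 0.004, -0.005, 0],
    [-0.0035, 0.004, -0.01, 0],
    [-0.0035, 0.004, -0.015, 0],
    [-0.0035, 0.004, -0.02, 0],
    [-0.0035, 0.004, -0.025, 0],
    [-0.0035, 0.004, -0.028, 0],
  ],
)

```text
time: 29.8
eef_pos: [0.6297, 0.0418, 0.0482]
tcp_rot: [0.036, 0.999, -0.0, -0.0]
contact_force: [0.2, -0.1, -1.1]
opening: 0.242
```

>>> send_rows(
  rows=[
    [0, 0, -0.004, 0],
    [0, 0, -0.008, 0],
    [0, 0, -0.012, 0],
    [0, 0, -0.016, 0],
    [0, 0, -0.016, 0],
  ],
)

```text
time: 30.42
eef_pos: [0.6296, 0.0418, 0.0434]
tcp_rot: [0.036, 0.999, 0.0, -0.0]
contact_force: [0.0, 0.2, -0.7]
opening: 0.24
```

>>> send_rows(
  rows=[
    [0, 0, -0.005, 0],
    [0, 0, -0.01, 0],
    [0, 0, -0.015, 0],
    [0, 0, -0.02, 0],
    [0, 0, -0.025, 0],
    [0, 0, -0.03, 0],
    [0, 0, -0.033, 0],
    [0, 0, -0.033, 0],
  ],
)

```text
time: 31.42
eef_pos: [0.6297, 0.0418, 0.0335]
tcp_rot: [0.036, 0.999, -0.0, -0.0]
contact_force: [1.0, -0.5, -0.8]
opening: 0.241
```

>>> send_rows(
  rows=[
    [0, 0, -0.003, 0],
    [0, 0, -0.006, 0],
    [0, 0, -0.006, 0],
  ],
)

```text
time: 31.8
eef_pos: [0.6297, 0.0418, 0.0317]
tcp_rot: [0.036, 0.999, -0.0, -0.0]
contact_force: [0.5, -0.4, -0.3]
opening: 0.238
```

```bash
python3 - <<'E'
from h import *
f=imaging.read_camera("scene")[:,:,::-1]
cv2.imwrite("pics/s19.png",cv2.resize(f[185:245,245:320],None,fx=9,fy=9,interpolation=cv2.INTER_CUBIC))
s=monitor.get_state();print(s['eef_pos'],s['opening'],s['contact_force'])
E
```

```text
[0.62971896 0.04181851 0.03177454] 0.23927933735828716 [-0.15288074  0.04592102 -0.56963202]
```

View pics/s19.png

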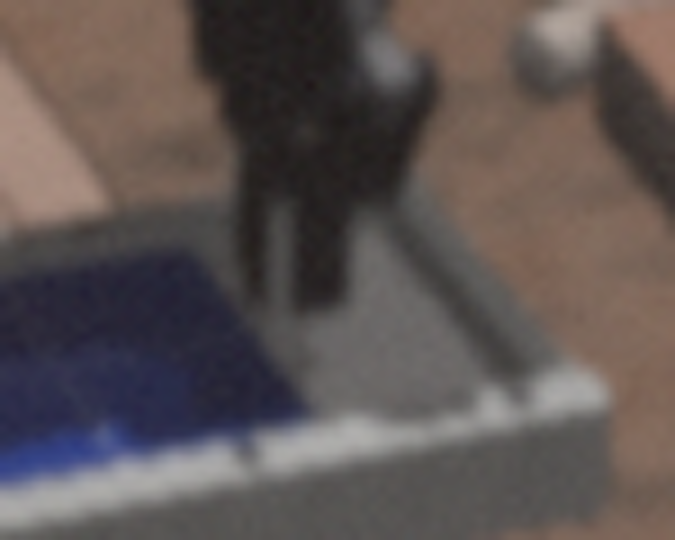

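>>> send_rows(
  rows=[
    [0, 0, -0.002, 0],
    [0, 0, -0.004, 0],
    [0, 0, -0.004, 0],
  ],
)

```text
time: 32.22
eef_pos: [0.6299, 0.0418, 0.0308]
tcp_rot: [0.036, 0.999, -0.0, 0.0]
contact_force: [-0.8, -0.2, 0.3]
opening: 0.241
```

>>> send_rows(
  rows=[
    [0, 0, -0.002, 0],
    [0, 0, -0.004, 0],
    [0, 0, -0.004, 0],
  ],
)

```text
time: 32.6
eef_pos: [0.6304, 0.0418, 0.0307]
tcp_rot: [0.036, 0.999, -0.0, 0.001]
contact_force: [-0.1, 0.8, 5.7]
opening: 0.241
```

>>> send_rows(
  rows=[
    [0, 0, 0.003, 0],
    [0, 0, 0.003, 0],
    [0, 0, 0.003, 0],
    [0, 0, 0.003, 0],
  ],
  jaw=0.4,
)

```text
time: 33.1
eef_pos: [0.6296, 0.0418, 0.03]
tcp_rot: [0.036, 0.999, 0.0, -0.0]
contact_force: [-0.8, 0.3, -0.5]
opening: 0.6
```

>>> send_rows(
  rows=[
    [0, 0, 0.01, 0],
    [0, 0, 0.03, 0],
    [0, 0, 0.08, 0],
    [0, 0, 0.14, 0],
    [0, 0, 0.2, 0],
    [0, 0, 0.26, 0],
    [0, 0, 0.3, 0],
    [-0.1, 0.3, 0.33, 0],
    [-0.2, 0.5, 0.33, 0],
    [-0.25, 0.7, 0.33, 0],
    [-0.27, 0.75, 0.33, 0],
    [-0.27, 0.75, 0.33, 0],
  ],
)

```text
time: 34.6
eef_pos: [0.5471, 0.2699, 0.1296]
tcp_rot: [0.033, 0.999, 0.0, -0.0]
contact_force: [-0.3, -0.6, -0.3]
opening: 0.602
```

```bash
python3 - <<'E'
from h import *
f=imaging.read_camera("scene")[:,:,::-1]
cv2.imwrite("pics/s20.png",cv2.resize(f[140:280,160:400],None,fx=3.3,fy=3.3,interpolation=cv2.INTER_CUBIC))
f=imaging.read_camera("top")[:,:,::-1]
cv2.imwrite("pics/t20.png",cv2.resize(f[170:290,180:340],None,fx=5,fy=5,interpolation=cv2.INTER_CUBIC))
s=monitor.get_state();print(s['eef_pos'],s['opening'],s['contact_force'],s['time'])
def s6(P): return (proj("top",P)-[180,170]+.5)*5
print(s6([[.6296,.0419,.077]]))
E
```

```text
[0.54855681 0.26697061 0.12941226] 0.6010366459866562 [-0.50262337 -0.15853165 -0.07328513] 34.7
[[572.05718873 194.04186098]]
```

View pics/s20.png

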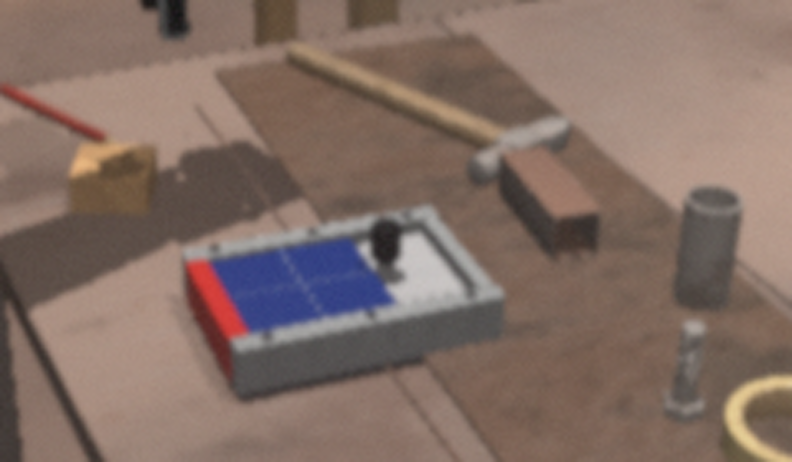

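View pics/t20.png

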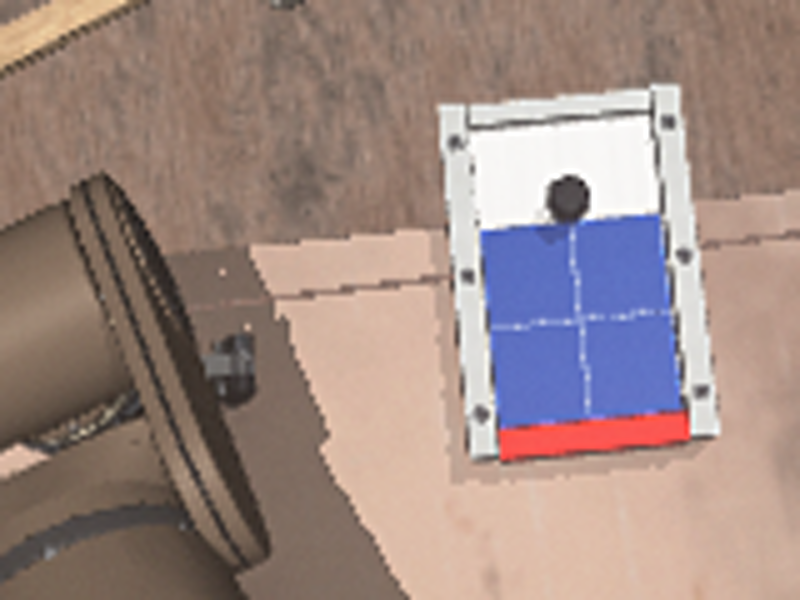

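```bash
python3 -c "
from plant import workorder;print(workorder.sign_off())"
```

```text
the job is handed in; nothing more can be done
None
```

I dragged the plate home against the red stop, put the locking pin in the jig's hole, let go and handed the job in. That was at about 35 s of robot time, and no verdict is reported.

**Plate:** The measured pressing force while dragging was about 12 to 17 N in the readings between moves. For the last 3 mm the fingers slipped while the plate stood still. In both top views taken afterwards, its corners match the modelled home position to about 1–2 mm.

**Pin:** It bottomed out with its tip about 19.5 mm below the channel floor, with no side force on the way down. After release it stands upright in the hole. In the pictures the head is about 1–2 mm from where I expected it.

**Bystanders:** In the last scene picture the pencil and the bolt look unmoved. I judged this by eye only. I never located the block and the tube offcut, and nothing I moved went near them.

**What disagreed:** The fingertips were about 36 mm higher than the reported TCP height and the given tip reach imply. The camera pictures showed this first. The plate was then touched at TCP z = 0.0197 m, where about 0.056 m was expected. I used the touch height from then on for gripping and placing the pin. The first jig fit also had residuals of up to 1.6 pixels in the scene camera, although the top camera fitted well.

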